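# Switch off, eject the filter cartridge and trap it

### The job

Using only the outsides and tips of the fingers, switch the pump off by pushing the toggle on the power box right over to its other side. Then press the round priming button on the filter lid fully down with one finger while the other finger stands in the chute beside it, so that the media cartridge that pops up and slides down the chute is trapped against that finger before it runs off the open end. Finish holding there, with the button still down and the cartridge resting against the finger; grasp or lift nothing, and leave everything else where it stands.

Things in the scene. Friction and masses are not known exactly. Their poses are not given: they have to be found in the camera images.
- filter_lid: Black plastic canister filter lid, fixed, 210 x 170 mm. Origin on the shelf; x axis points down the chute, y across it, z up. The grey chute: open channel 48 mm wide, centred at y = 30 mm, sloping down to +x at 0.31 rad, side walls 6 mm high; open lower end at x = 91 mm, 32 mm above the shelf; at its top a 3 mm deep recess holds the cartridge. Hose tails 65 mm tall at x = -95 mm.
- chute_spot (a point): Point on the chute floor, on its centre line, straight across from the button: (20, 30, 55) mm in the lid's frame. A vertical finger here with its tip 12 mm above this point clears floor and walls; the cartridge, its front top edge 40 mm uphill of this point at the start, then slides about 30 mm and stops on the finger.
- primer_top (a point): Centre of the top of the blue round priming button (30 mm diameter, on a grey 42 mm post), at (20, -30, 75) mm in the lid's frame when up: 60 mm across from chute_spot and 20 mm above it. Moves with the button; fully down it is 12 mm above chute_spot.
- primer (a joint): Button travel straight down, m: 0 up, 0.008 at its stop. Spring: 2 N to start, 7 N at the stop, plus 1 to 2 N while it lifts the cartridge. At about 0.0045 the cartridge comes clear of its recess and slides off at once, in about 0.2 s. The button springs up when let go.
- cartridge: White ceramic media cartridge, a smooth slippery block 50 mm along the chute, 44 mm wide, 28 mm thick, 0.14 to 0.28 kg, loose. Origin: centre of its underside. Its body axes are parallel to the lid's (level) while the block lies along the slope.
- cartridge_mid (a point): Centre of the cartridge. At the start at (-48, 30, 88) mm in the lid's frame.
- power_box: Grey plastic power box, fixed, 90 mm (its x) by 210 mm (its y) by 45 mm high, with two white socket plates and a toggle switch. Origin: centre of its underside; the switch's grey block, 70 mm (x) by 50 mm (y), top 70 mm above the shelf, is centred at (0, 60) mm in its frame.
- switch_tip (a point): Centre of the round 26 mm knob at the tip of the toggle, 45 mm from its hinge. The hinge lies along the box's y at (0, 60, 67) mm in the box's frame.
- switch (a joint): Toggle angle, rad: 0 = on, leaning 0.5 rad from upright to the box's -x side; 1.0 = off, leaning 0.5 rad to its +x side. Stays where it is left; about 1.5 N at the knob moves it.
- media_jar: Bystander: ceramic jar with cork, 72 mm diameter, 100 mm tall, loose; origin at underside centre.
- tube_clip: Bystander: aluminium tube clip, U on a 50 x 14 mm foot, 21 mm tall, loose; origin at underside centre.
- seal_ring: Bystander: rubber ring, 44 mm diameter, 8 mm tall, loose; origin at underside centre.
- conditioner: Bystander: white bottle, 56 mm diameter, 150 mm tall, loose; origin at underside centre.
- food_tin: Bystander: aluminium tin, 70 mm diameter, 70 mm tall, loose; origin at underside centre.
- scoop_cup: Bystander: white cup, 70 mm diameter, 60 mm tall, loose; origin at underside centre.
- brush: Bystander: cleaning brush lying on the shelf, loose; origin at its underside.
Mind the look-alikes: they are no part of the job. There is more than one size of the cartridge; the one meant has the size given above.

How it is judged:
By the outcome, as a careful person would: the job done as asked, in the order asked, and still so for the second after the job is handed in, while the arm keeps its last pose, push and grip.
It also fails if it takes over 40 s, if anything falls off the work surface, if the arm or the gripper's body presses on something with over 40 N, if the wrist force passes 120 N, or if a joint passes its speed limit or range.

### The arm

A 7-joint arm with a two-finger parallel gripper is mounted at the origin on the work surface. World frame = base frame: x ahead of the robot, y to its left, z up, the work surface at z = 0. Lengths are in m, angles in rad, forces in N, time in s.
With the tool pointing down it reaches from about 0.4 to 0.85 m from the base axis. Payload 4.5 kg.
Tool frame: the origin (TCP) lies where the fingers leave the gripper's body, on its centre line; the fingertips stand 64 mm ahead of it and the grasp point (between the pads) lies 45 mm ahead of it; z points along the fingers, y is the direction in which the jaws open and shut (so a half turn about z gives the same grasp; the last joint's range is limited). The gripper opens to 88 mm and grips with 3 to 60 N. Pads are 18 mm wide; open, the fingers measure 123 mm over their backs; the gripper's body (75 mm by 187 mm) begins 45 mm behind the grasp point.
Start: joints at [1.173, 0.689, -0.195, 1.565, 0.157, 0.902, -0.215], TCP at [0.262, -0.568, 0.303] pointing down, gripper open.
Joint ranges: [-3.01, 3.01], [-0.46, 2.08], [-1.47, 1.51], [0.13, 2.56], [-1, 4.14], [0.04, 2.09], [-2.66, 2.66]. Speed limits (rad/s): [2.57, 2.57, 3.14, 3.14, 3.14, 3.14, 3.14].

### API

Orientations are given as a unit quaternion [x, y, z, w].
In Python, from plant import monitor, snapshot, workorder, finder gives the robot as it stands.
- The arm moves only by the tool carry_out, never from a script. Its argument "motion" is one flat list of numbers, 6 for each row, row after row: the shift along the tool's x, y, z in cm, then the turn, a rotation vector about the tool's x, y, z in rad. In form: [x, y, z, rx, ry, rz, x, y, z, rx, ry, rz, ...]. A call has 1 to 8 rows; each row shifts and turns the commanded pose from where the row before left it, along the tool's axes as they then stand; what a row does not reach is not made up. A row lasts 1/8 s, in which the tool goes at most 62.5 mm and 10.7 degrees, less where a joint would pass 70% of its speed; a pose out of reach is approached as far as the arm can. A call with a gripper value outside its range is refused whole. "hand" is the finger opening in cm, from 0 to 8.81, set as the call begins (left out, the last holds). The fingers move at their own pace and stop on an object; "grip_force" is the grip in N (left out, the last holds). Time passes only in rows, so rows that do not move let the fingers close. It gives the time, the measured TCP pose, the force and the opening at its end, in the units of the state.
- monitor.get_state(): the state, without advancing time (a new reading comes with each control period).
- snapshot(name): name is "side" or "top" or "wrist"; returns a dict with "frame" (420x560x3 uint8, red, green, blue), "range_z" (420x560 float32, m along the optical axis (not along the pixel's ray), 0 where there is no reading), "fx", "fy", "cx", "cy" (pixels), "rvec" (rotation vector, rad) and "tvec" (3), from world to camera coordinates, as OpenCV has them; the wrist camera has in their place "hand_eye" (4x4, takes a point from camera to tool coordinates, whose origin is the TCP and whose axes are the flange's). Camera axes: x right, y down, z forward; pixel columns grow to the right and rows downward; lengths in m; the calibration is good to about 2 mm. A picture is of the moment at which its call begins: read the wrist's pose just before it.
- workorder.finish_job(): hands the job in, once; it reports no verdict.
Trained networks look in a picture, given as the dict that the camera call returned (one of the last four; its "shot" number tells which), for a name from the list of things; names that differ only in an ending like _2 or _b are one class to them, and where a whole thing is asked for, a point or a joint stands for the part that bears it (a point fixed in the world has none). Each returns a list of dicts, best first, with "p" (0 to 1); they miss things now and then, are a little off and sometimes report something else, mostly with a low value. They report only what shows in the picture. A call takes as long as a camera call. They do not tell look-alikes from the thing itself.
- finder.masks_of(picture, thing): "pixels" (420x560 bool, what is visible of it) and "extent" ([left, top, right, bottom] in pixels, round what is visible of it).
The state is a dict: "clock": time; "q": joint angles; "qd": joint speeds; "joint_torque": joint torques, N m; "tool_pos": TCP position; "eef_rot": TCP orientation; "contact_force": force on the tool from outside, world axes, zero at the start; "moment": the same for the moment, N m; "opening": opening from 0.0 (shut) to 1.0 (fully open).
Only numpy, scipy, OpenCV 4.12 (cv2) and the standard library are available. Lean on these libraries where they do the work, as an engineer would, in place of code of your own. Each camera call takes 0.05 s, during which the arm holds its last target. There are 200 camera calls.

## Working session

There is one attempt and no reset: what is moved stays moved. The work goes in short steps, Python scripts to look and compute and a tool call to move; the robot and the scene stay as the last step left them, time stands still between calls to the robot, and variables do not carry over. Pictures are saved under pics/ and viewed, about 8 in all and at most 12, crops included, and the job is handed in when it is done.

Besides the shell and the picture viewer there is one more tool, called after "Request:" by a JSON object that holds its "method" and its "body". carry_out: Moves the arm, as the interface text tells. Its arguments: {"type":"object","properties":{"motion":{"type":"array"},"hand":{"type":"number"},"grip_force":{"type":"number"}},"required":["motion"]}

```bash
mkdir -p pics
cat > h.py <<'E'
import numpy as np, cv2
from plant import monitor, snapshot, workorder, finder
from scipy.spatial.transform import Rotation as R
def cloud(s):
    z=s["range_z"]; v,u=np.mgrid[:z.shape[0],:z.shape[1]]
    P=np.stack([(u-s["cx"])/s["fx"]*z,(v-s["cy"])/s["fy"]*z,z],-1)
    if "rvec" in s:
        r=R.from_rotvec(np.ravel(s["rvec"])).as_matrix(); P=(P-np.ravel(s["tvec"]))@r
    else:
        st=s["st"]; P=P@s["hand_eye"][:3,:3].T+s["hand_eye"][:3,3]
        P=P@R.from_quat(st["eef_rot"]).as_matrix().T+st["tool_pos"]
    P[z==0]=np.nan
    return P
def snap(n):
    st=monitor.get_state(); s=snapshot(n); s["st"]=st; return s
def save(s,f): cv2.imwrite("pics/"+f,s["frame"][:,:,::-1])
E
python3 - <<'E'
from h import *
st=monitor.get_state(); print({k:np.round(v,3) for k,v in st.items()})
for n in("top","side"):
    s=snap(n); save(s,n+"1.png"); P=cloud(s); np.save(n+"1.npy",P)
    for t in ("filter_lid","primer","cartridge","power_box","switch","media_jar","conditioner","food_tin","scoop_cup"):
        for m in finder.masks_of(s,t)[:3]:
            q=P[m["pixels"]]; print(n,t,round(m["p"],2),m["extent"],np.round(np.nanmedian(q,0),3),np.round(np.nanmax(q[:,2]),3))
E
```

```text
{'clock': np.float64(0.0), 'q': array([ 1.173,  0.69 , -0.194,  1.566,  0.157,  0.903, -0.215]), 'qd': array([-0.   , -0.001, -0.001, -0.001, -0.002,  0.001,  0.   ]), 'joint_torque': array([ 0.0000e+00, -5.2756e+01, -1.2670e+00, -1.5343e+01, -5.3000e-02,
        6.0000e-03,  0.0000e+00]), 'tool_pos': array([ 0.261, -0.567,  0.302]), 'eef_rot': array([ 0.977,  0.214, -0.   , -0.001]), 'contact_force': array([-0.084,  0.847,  0.494]), 'moment': array([-0.006,  0.011,  0.032]), 'opening': np.float64(0.997)}
top filter_lid 0.61 [173.2, 185.4, 235.0, 256.7] [0.525 0.219 0.032] 0.116
top cartridge 0.97 [253.0, 200.9, 275.2, 227.5] [0.539 0.043 0.04 ] 0.05
top cartridge 0.93 [176.1, 272.3, 197.4, 298.7] [0.322 0.265 0.039] 0.047
top cartridge 0.64 [183.7, 220.3, 198.6, 238.4] [0.484 0.25  0.101] 0.115
top power_box 0.66 [305.4, 197.5, 377.9, 255.6] [ 0.488 -0.207  0.047] 0.128
top switch 0.5 [322.5, 216.0, 329.9, 224.4] [ 0.504 -0.146  0.119] 0.128
top switch 0.38 [203.9, 202.1, 213.1, 209.9] [0.559 0.201 0.075] 0.082
top switch 0.18 [274.4, 173.3, 281.1, 189.7] [ 0.67  -0.006  0.01 ] 0.01
[... 668 characters left out ...]
8] 0.05
side cartridge 0.68 [189.6, 199.5, 211.2, 244.9] [0.719 0.171 0.088] 0.156
side power_box 0.79 [286.8, 148.4, 352.9, 199.0] [ 0.492 -0.171  0.046] 0.126
side switch 0.51 [309.7, 165.2, 311.2, 173.9] [ 0.508 -0.144  0.114] 0.126
side media_jar 0.86 [211.4, 163.6, 234.0, 199.8] [ 0.742 -0.01   0.073] 0.109
side media_jar 0.67 [285.9, 148.7, 352.0, 202.5] [ 0.491 -0.174  0.046] 0.126
side conditioner 0.69 [187.5, 198.0, 212.5, 243.8] [0.719 0.171 0.086] 0.156
side conditioner 0.56 [315.4, 129.5, 372.5, 140.0] [ 0.512 -0.437  0.018] 0.027
side food_tin 0.83 [235.7, 143.1, 257.8, 170.7] [ 0.733 -0.157  0.059] 0.078
side scoop_cup 0.68 [202.7, 318.6, 230.9, 351.9] [0.533 0.432 0.033] 0.066
```

Run:
```python
import cv2
a=cv2.imread("pics/top1.png")[120:320,110:400]; b=cv2.imread("pics/side1.png")[120:360,160:400]
cv2.imwrite("pics/t1c.png",cv2.resize(a,None,fx=2.7,fy=2.7,interpolation=2))
cv2.imwrite("pics/s1c.png",cv2.resize(b,None,fx=2.4,fy=2.4,interpolation=2))
```

```text
(no output)
```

View pics/t1c.png

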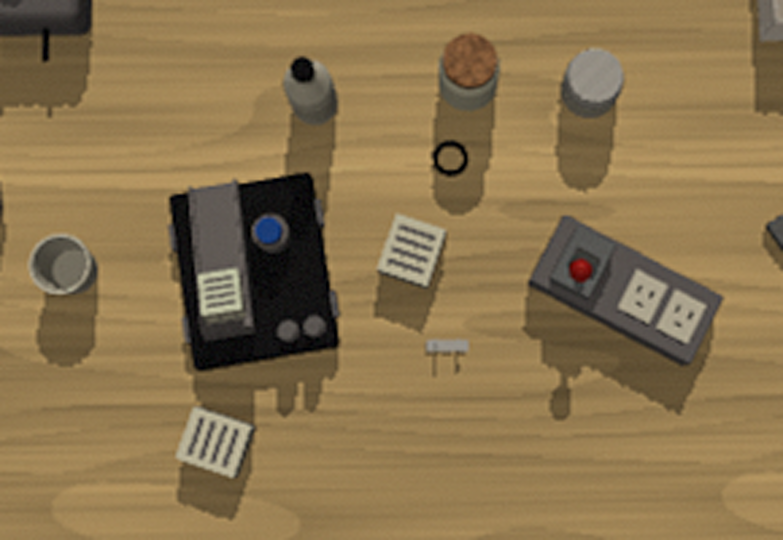

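View pics/s1c.png

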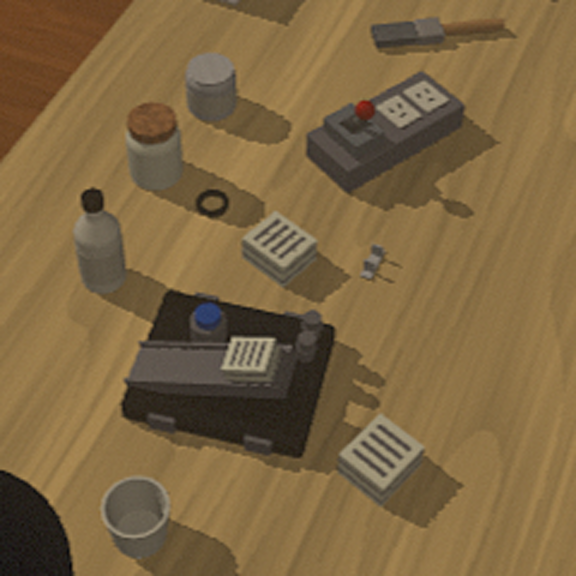

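```bash
cat > fit.py <<'E'
from h import *
def rect(p):
    p=p[np.isfinite(p).all(1)]; (c,sz,a)=cv2.minAreaRect((p[:,:2]*1000).astype(np.float32)); return np.round(c,1),np.round(sz,1),round(a,1)
def rep(P,I,tag):
    z=P[...,2]; I=I.astype(int); r,g,b=I[...,0],I[...,1],I[...,2]
    blue=(b>r+50)&(b>g+25)&(z>.06); red=(r>g+60)&(r>b+60)&(z>.08)
    for n,m in(("blue",blue),("red",red)):
        q=P[m]; 
        if len(q): print(tag,n,len(q),np.round(np.nanmedian(q,0),4),np.round(np.nanmin(q,0),4),np.round(np.nanmax(q,0),4))
    x,y=P[...,0],P[...,1]
    m=(x>.35)&(x<.65)&(y<-.08)&(y>-.33)
    for n,k in(("boxtop",m&(z>.04)&(z<.05)),("boxall",m&(z>.035)&(z<.075)),("block",m&(z>.062)&(z<.075))):
        k=cv2.morphologyEx(k.astype(np.uint8),cv2.MORPH_OPEN,np.ones((2,2)))>0
        if k.sum()>5: print(tag,n,k.sum(),rect(P[k]))
    m=(x>.35)&(x<.68)&(y>.09)&(y<.36)&(z>.012)&(z<.09)
    nn,lab,stt,_=cv2.connectedComponentsWithStats(m.astype(np.uint8))
    j=1+stt[1:,4].argmax(); print(tag,"lid",rect(P[lab==j]))
    c=m*0+((x>.35)&(x<.68)&(y>.2)&(y<.32)&(z>.085)&(z<.125)&(r>120)); c=cv2.morphologyEx(c.astype(np.uint8),cv2.MORPH_OPEN,np.ones((2,2)))>0
    if c.sum()>5: print(tag,"cart",rect(P[c]),np.round(np.nanmean(P[c],0),4))
E
python3 - <<'E'
from fit import *
for n in("top","side"): rep(np.load(n+"1.npy"),cv2.imread(f"pics/{n}1.png")[:,:,::-1],n)
E
```

```text
top blue 69 [0.5601 0.2007 0.0751] [0.5469 0.1882 0.064 ] [0.5729 0.2134 0.0815]
top red 49 [ 0.5054 -0.148   0.1181] [ 0.4947 -0.1622  0.0801] [ 0.5208 -0.1366  0.1282]
top boxtop 1143 (array([ 487.2, -213.5]), array([217.,  95.]), 63.2)
top boxall 1791 (array([ 487.9, -214.3]), array([217.1,  95.3]), 62.5)
top block 247 (array([ 517.1, -158.9]), array([51.2, 70.9]), 62.1)
top lid (array([522.2, 226.9]), array([213.3, 180.3]), 9.3)
top cart (array([484.5, 249.2]), array([47.4, 43.1]), 12.8) [0.4841 0.2477 0.1012]
side blue 61 [0.5614 0.2003 0.0765] [0.5494 0.1889 0.0724] [0.5754 0.214  0.0809]
side red 22 [ 0.5067 -0.1458  0.12  ] [ 0.5014 -0.1558  0.1133] [ 0.5139 -0.1359  0.1259]
side boxtop 722 (array([ 481.7, -220.5]), array([246.2,  88.3]), 60.3)
side boxall 1289 (array([ 482.2, -220.7]), array([246.3,  88.3]), 60.6)
side block 212 (array([ 514.1, -160.7]), array([73.3, 70.5]), 63.8)
side lid (array([525. , 225.6]), array([213.6, 185.1]), 9.2)
side cart (array([486.1, 250.5]), array([47.9, 46.4]), 11.0) [0.4837 0.2529 0.1043]
```

Top crop: lid with the chute on its left, cartridge (219,292), blue button (269,231); box on the right with the red knob at (580,270). The side crop agrees. The two other blocks are lying on the shelf. Next I'll move towards the switch.

Request:
{"method": "carry_out", "body": {"motion": [4.5,-3.9,0,0,0,0,4.5,-3.9,0,0,0,0,4.5,-3.9,0,0,0,0,4.5,-3.9,0,0,0,0,4.5,-3.9,0,0,0,0,4.5,-3.9,0,0,0,0,4.5,-3.9,0,0,0,0,4.5,-3.9,0,0,0,0], "hand": 0}}

```text
clock: 2.0
tool_pos: [0.4588, -0.1319, 0.303]
eef_rot: [0.977, 0.214, 0.0, 0.0]
contact_force: [-0.6, -0.7, -0.1]
opening: 0.113
```

Request:
{"method": "carry_out", "body": {"motion": [0,0,0,0,0,0.18,0,0,0,0,0,0.18,0,0,0,0,0,0.18,0,0,0,0,0,0.18,0,0,0,0,0,0.18,0,0,0,0,0,0,0,0,0,0,0,0]}}

```text
clock: 2.88
tool_pos: [0.458, -0.1335, 0.3028]
eef_rot: [0.973, -0.23, 0.0, -0.0]
contact_force: [-0.0, 0.1, 0.2]
opening: 0.002
```

Run:
```python
from fit import *
s=snap("wrist"); save(s,"w1.png"); P=cloud(s); np.save("w1.npy",P)
st=s["st"]; print(st["clock"],np.round(st["tool_pos"],4),R.from_quat(st["eef_rot"]).as_matrix().round(3),st["q"].round(2),st["opening"]); print(s["hand_eye"].round(3))
try: rep(P,s["frame"],"w")
except Exception as e: print(e)
```

```text
2.875 [ 0.458  -0.1335  0.3028] [[ 0.894 -0.448  0.   ]
 [-0.448 -0.894 -0.   ]
 [ 0.    -0.    -1.   ]] [ 0.11  0.5   0.12  2.01 -0.1   0.64 -1.74] 0.0019533207850053994
[[-0.001 -0.955 -0.295  0.075]
 [ 1.    -0.001  0.    -0.001]
 [-0.    -0.295  0.955 -0.082]
 [ 0.     0.     0.     1.   ]]
w red 920 [ 0.5043 -0.1479  0.1183] [ 0.4911 -0.1597  0.0882] [ 0.516  -0.135   0.1232]
w boxtop 18194 (array([ 482.1, -215.2]), array([233. ,  98.9]), 61.4)
w boxall 21472 (array([ 482.1, -215.2]), array([233. ,  98.9]), 61.4)
w block 3248 (array([ 515.5, -156.2]), array([51.2, 73.4]), 61.3)
w lid (array([479.2, 151.9]), array([ 96. , 152.7]), 55.2)
```

View pics/w1.png

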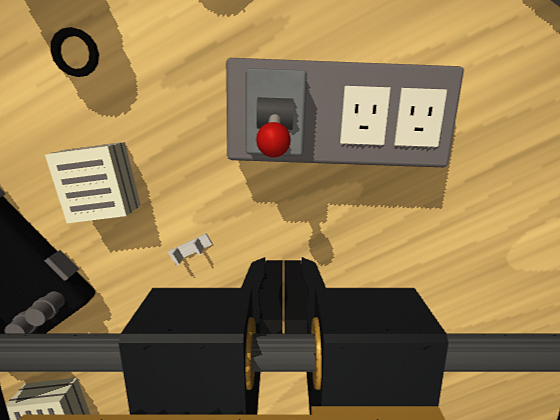

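Wrist view: red knob at (273,140), leaning to the near (-x) side of its slot, with the closed fingers at (285,280). The box's x axis lines up with tool x. I'll descend on the near side, then push.

Request:
{"method": "carry_out", "body": {"motion": [0,-0.8,5,0,0,0,0,0,5,0,0,0,0,0,5.1,0,0,0,0,0,0,0,0,0]}}

```text
clock: 3.42
tool_pos: [0.4597, -0.126, 0.149]
eef_rot: [0.973, -0.231, -0.004, -0.0]
contact_force: [0.1, -0.1, 0.8]
opening: 0.005
```

Request:
{"method": "carry_out", "body": {"motion": [2,0,0,0,0,0,1,0,0,0,0,0,1,0,0,0,0,0,1,0,0,0,0,0,0.8,0,0,0,0,0,0.6,0,0,0,0,0,0,0,0,0,0,0]}}

```text
clock: 4.3
tool_pos: [0.5178, -0.155, 0.1513]
eef_rot: [0.973, -0.232, -0.002, -0.0]
contact_force: [-3.9, 2.2, 1.3]
opening: 0.001
```

Run:
```python
from fit import *
s=snap("side"); save(s,"s2.png"); st=s["st"]; print(st["contact_force"].round(2),st["tool_pos"].round(4))
rep(cloud(s),s["frame"],"side")
a=s["frame"][120:220,270:370,::-1]; b=snap("wrist")["frame"][:250,140:440,::-1]
a=cv2.resize(a,(400,400),interpolation=2); b=cv2.resize(b,(400,333)); b=cv2.copyMakeBorder(b,0,67,0,0,0)
cv2.imwrite("pics/s2c.png",np.hstack([a,b]))
```

```text
[-3.93  2.23  1.35] [ 0.5178 -0.155   0.1513]
side blue 64 [0.5622 0.2015 0.0763] [0.5485 0.1862 0.0718] [0.5746 0.215  0.0814]
side red 2 [ 0.5398 -0.1465  0.1313] [ 0.5333 -0.1607  0.1168] [ 0.5463 -0.1323  0.1459]
side boxtop 704 (array([ 482.4, -221.3]), array([249.8,  88.2]), 61.6)
side boxall 1259 (array([ 482.2, -221.3]), array([249.8,  88.6]), 61.0)
side block 162 (array([ 513. , -143.7]), array([73.2, 57.1]), 13.7)
side lid (array([524.5, 225.8]), array([213.1, 183.2]), 9.1)
side cart (array([486.5, 250.4]), array([47.9, 45.7]), 9.2) [0.4846 0.2521 0.1037]
```

View pics/s2c.png

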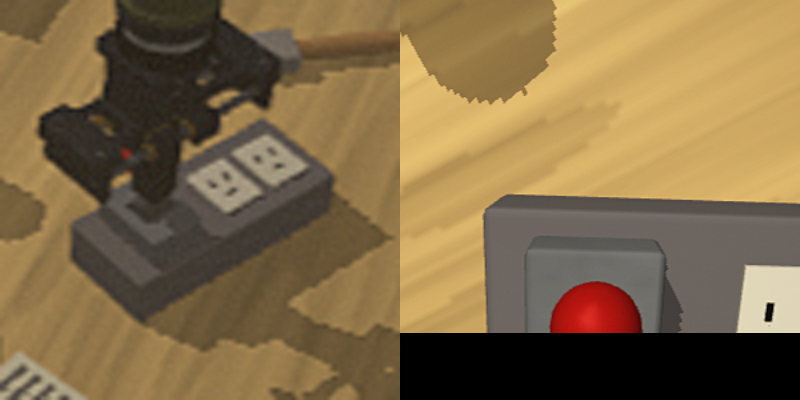

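The knob is moving ahead of the fingers. I'll keep pushing until I feel the stop.

Request:
{"method": "carry_out", "body": {"motion": [0.3,0,0,0,0,0,0.2,0,0,0,0,0,0,0,0,0,0,0]}}

```text
clock: 4.78
tool_pos: [0.5187, -0.1556, 0.151]
eef_rot: [0.973, -0.232, -0.006, -0.001]
contact_force: [-10.4, 4.4, 5.2]
opening: 0.004
```

Request:
{"method": "carry_out", "body": {"motion": [0.3,0,0,0,0,0,0,0,0,0,0,0]}}

```text
clock: 5.03
tool_pos: [0.5193, -0.1559, 0.1508]
eef_rot: [0.973, -0.231, -0.008, -0.001]
contact_force: [-14.5, 7.8, 9.4]
opening: 0.003
```

Force climbs to about 17 N with almost no motion, so the toggle is at its stop. I'll back off, go up and look.

Request:
{"method": "carry_out", "body": {"motion": [-3,0,0,0,0,0,-3,0,-1,0,0,0,-1.2,0,-5,0,0,0,0,0,-5,0,0,0,0,0,-4,0,0,0,0,0,0,0,0,0]}}

```text
clock: 5.78
tool_pos: [0.4646, -0.1274, 0.3049]
eef_rot: [0.973, -0.232, 0.006, -0.0]
contact_force: [0.5, 0.8, 0.4]
opening: 0.006
```

Run:
```python
from fit import *
s=snap("wrist"); save(s,"w2.png"); P=cloud(s); st=s["st"]; print(st["clock"],st["tool_pos"].round(4),R.from_quat(st["eef_rot"]).as_matrix().round(3))
try: rep(P,s["frame"],"w")
except Exception as e: print(e)
```

```text
5.775 [ 0.4646 -0.1274  0.3049] [[ 0.892 -0.451  0.011]
 [-0.451 -0.892 -0.003]
 [ 0.011 -0.003 -1.   ]]
w red 978 [ 0.5374 -0.1656  0.1165] [ 0.525  -0.1778  0.0895] [ 0.55   -0.1535  0.1214]
w boxtop 17706 (array([ 481.7, -215.5]), array([233.9,  98.4]), 61.4)
w boxall 20739 (array([ 481.7, -215.5]), array([233.9,  98.4]), 61.4)
w block 3003 (array([ 515.5, -156.4]), array([51.8, 73.4]), 61.4)
w lid (array([492.9, 148.9]), array([106.4, 164.4]), 56.0)
```

View pics/w2.png

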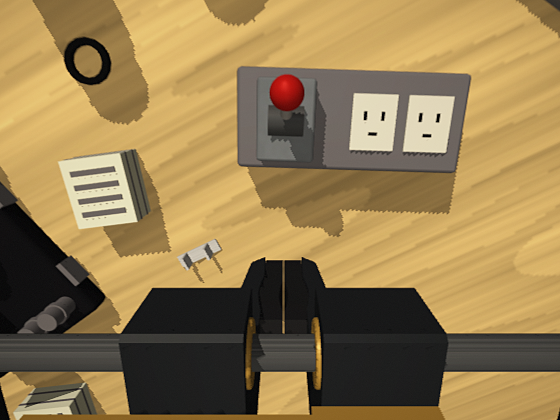

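Run:
```python
from fit import *
from scipy.optimize import least_squares
s=snap("wrist"); 
for P,I in((np.load("w1.npy"),cv2.imread("pics/w1.png")[:,:,::-1]),(cloud(s),s["frame"])):
    I=I.astype(int); m=(I[...,0]>I[...,1]+60)&(I[...,0]>I[...,2]+60)&(P[...,2]>.08)
    m=cv2.erode(m.astype(np.uint8),np.ones((3,3)))>0
    q=P[m]; f=least_squares(lambda c:np.linalg.norm(q-c,axis=1)-.013,np.median(q,0)-[0,0,.012],loss="soft_l1",f_scale=.001); print(f.x.round(4),f.cost, len(q))
```

```text
[ 0.5031 -0.1474  0.1088] 9.612385248915282e-05 761
[ 0.5375 -0.1662  0.1069] 0.00011605002727168657 837
```

The toggle is over at the far side: knob at +22 mm with z 107, and the contact normal matched the 0.5 rad lean. Now to the lid.

Request:
{"method": "carry_out", "body": {"motion": [-2,-5.5,0,0,0,0,-2,-5.5,0,0,0,0,-2,-5.5,0,0,0,0,-2,-5.5,0,0,0,0,-2,-5.5,0,0,0,0,-2,-5.5,0,0,0,0], "hand": 4.25}}

```text
clock: 6.62
tool_pos: [0.5033, 0.224, 0.2999]
eef_rot: [0.973, -0.232, -0.0, 0.001]
contact_force: [-0.4, 0.2, -0.2]
opening: 0.482
```

Request:
{"method": "carry_out", "body": {"motion": [0,0,0,0,0,-0.157,0,0,0,0,0,-0.157,0,0,0,0,0,-0.157,0,0,0,0,0,-0.157,0,0,0,0,0,0,0,0,0,0,0,0]}}

```text
clock: 7.38
tool_pos: [0.5033, 0.222, 0.3008]
eef_rot: [0.997, 0.078, -0.001, 0.0]
contact_force: [-0.1, -1.1, -0.4]
opening: 0.481
```

Run:
```python
from fit import *
s=snap("wrist"); save(s,"w3.png"); P=cloud(s); np.save("w3.npy",P); st=s["st"]; print(st["clock"],st["tool_pos"].round(4),R.from_quat(st["eef_rot"]).as_matrix().round(3),st["opening"])
try: rep(P,s["frame"],"w")
except Exception as e: print(e)
```

```text
7.375 [0.5033 0.222  0.3008] [[ 0.988  0.156 -0.001]
 [ 0.156 -0.988 -0.001]
 [-0.001  0.    -1.   ]] 0.48066011802478836
w blue 1022 [0.5592 0.2027 0.0754] [0.5429 0.1878 0.0614] [0.5734 0.2169 0.0779]
w lid (array([521.8, 226.4]), array([212.2, 180.5]), 9.2)
w cart (array([462.6, 246.7]), array([94.4, 55.1]), 8.8) [0.483  0.2481 0.1003]
```

View pics/w3.png

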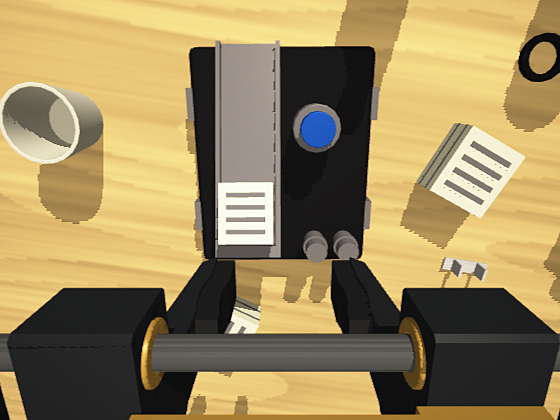

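Run:
```python
from fit import *
P=np.load("w3.npy"); I=cv2.imread("pics/w3.png")[:,:,::-1].astype(int)
Tm=np.array([[.988,.156,-.001],[.156,-.988,-.001],[-.001,0,-1]])
L=(P-[.5033,.222,.3008])@Tm*1000
b=(I[...,2]>I[...,0]+50)&(P[...,2]>.072)&(P[...,2]<.08); q=L[b]; print("btn tool",np.median(q,0).round(1),((q.min(0)+q.max(0))/2).round(1),(q.max(0)-q.min(0)).round(1))
x0=np.median(q[:,0])
k=(abs(L[...,0]-x0)<4)&(L[...,1]<5)&(L[...,1]>-70)
d=L[k]; 
for y in range(-66,6,2):
    e=d[(d[:,1]>=y)&(d[:,1]<y+2)]
    if len(e): print(y+1,(300.8-np.median(e[:,2])).round(1),end=" | ")
w=(I.min(2)>150)&(P[...,2]>.085)&(P[...,2]<.125)&(L[...,0]>-40)&(abs(L[...,1]+20)<40); c=L[w]; print("\ncart",c.min(0).round(1),c.max(0).round(1))
```

```text
btn tool [ 52.2  28.  225.3] [ 51.9  28.  225.6] [29.4 28.4  5.5]
-65 30.1 | -59 61.7 | -57 61.5 | -55 56.2 | -53 55.4 | -51 55.5 | -49 55.4 | -47 55.6 | -45 55.7 | -43 55.3 | -41 54.9 | -39 55.7 | -37 55.4 | -35 55.8 | -33 55.3 | -31 55.4 | -29 55.0 | -27 55.0 | -25 55.3 | -23 55.8 | -21 55.6 | -19 55.6 | -17 55.0 | -15 55.4 | -13 55.4 | -11 55.1 | -9 55.4 | -7 61.9 | -5 61.8 | -3 31.0 | -1 30.6 | 1 30.6 | 3 30.6 | 5 30.3 | 
cart [-39.7 -59.2 189.2] [ 11.6  -4.6 215.5]
```

Wrist view: button at (318,129), chute centre at about (248,129), cartridge at (245,213). The measured heights of 55 and 75 mm and the 60 mm spacing match the description. I'll move over the two points and descend to just above the button.

Request:
{"method": "carry_out", "body": {"motion": [5.2,-0.1,0,0,0,0,0,0,5,0,0,0,0,0,5,0,0,0,0,0,3,0,0,0,0,0,1.5,0,0,0,0,0,0.9,0,0,0,0,0,0,0,0,0]}}

```text
clock: 8.3
tool_pos: [0.5549, 0.2316, 0.148]
eef_rot: [0.997, 0.08, 0.0, -0.0]
contact_force: [-0.6, 0.0, -0.1]
opening: 0.483
```

Run:
```python
from h import *
a=snap("side"); b=snap("wrist"); st=a["st"]; print(st["tool_pos"].round(4),st["opening"])
A=cv2.resize(a["frame"][220:320,190:300,::-1],(440,400),interpolation=2); B=cv2.resize(b["frame"][:,150:430,::-1],(266,400))
cv2.imwrite("pics/c4.png",np.hstack([A,B]))
```

```text
[0.5549 0.2316 0.148 ] 0.4830054132025437
```

View pics/c4.png

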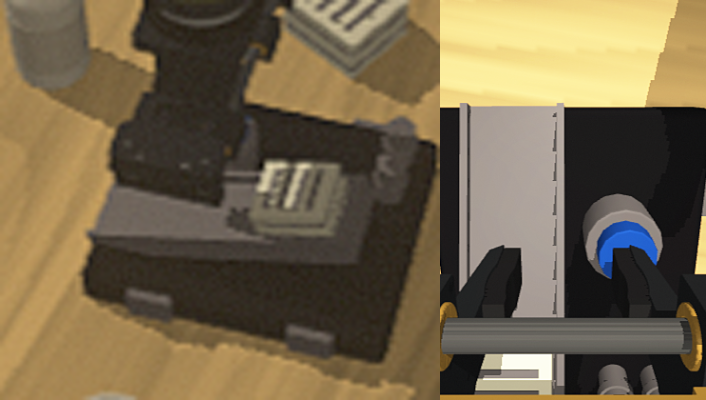

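Left finger stands over the chute floor and the right one over the blue button. Pressing now.

Request:
{"method": "carry_out", "body": {"motion": [0,0,0.6,0,0,0,0,0,0.4,0,0,0,0,0,0.3,0,0,0,0,0,0.3,0,0,0,0,0,0.3,0,0,0,0,0,0,0,0,0]}}

```text
clock: 9.15
tool_pos: [0.555, 0.2316, 0.1312]
eef_rot: [0.997, 0.08, 0.001, -0.0]
contact_force: [-4.6, -0.5, 21.6]
opening: 0.481
```

Request:
{"method": "carry_out", "body": {"motion": [0,0,0,0,0,0,0,0,0,0,0,0]}}

```text
clock: 9.4
tool_pos: [0.555, 0.2316, 0.1312]
eef_rot: [0.997, 0.08, 0.001, -0.0]
contact_force: [-3.7, -1.2, 20.7]
opening: 0.478
```

Run:
```python
from h import *
a=snap("side"); b=snap("wrist"); st=b["st"]; print(st["clock"],st["tool_pos"].round(4),st["opening"],st["contact_force"].round(1),st["moment"].round(2))
A=cv2.resize(a["frame"][220:320,190:300,::-1],(440,400),interpolation=2); B=cv2.resize(b["frame"][:,150:430,::-1],(266,400))
cv2.imwrite("pics/c5.png",np.hstack([A,B]))
P=cloud(a); I=a["frame"].astype(int)
for m in finder.masks_of(a,"cartridge"): q=P[m["pixels"]]; print(round(m["p"],2),m["extent"],np.nanmedian(q,0).round(3),np.nanmin(q,0).round(3),np.nanmax(q,0).round(3))
```

```text
9.45 [0.555  0.2316 0.1312] 0.48157013264254184 [-4.4  0.2 20.1] [-0.7   0.84 -0.12]
0.93 [260.1, 209.6, 292.7, 238.5] [0.538 0.05  0.039] [ 0.5   -0.03  -0.003] [0.591 0.148 0.137]
0.79 [243.8, 260.8, 264.5, 279.0] [0.507 0.26  0.097] [0.485 0.227 0.066] [0.533 0.279 0.111]
0.74 [297.3, 292.0, 336.0, 330.3] [0.323 0.275 0.039] [ 0.286  0.202 -0.003] [0.366 0.31  0.047]
```

View pics/c5.png

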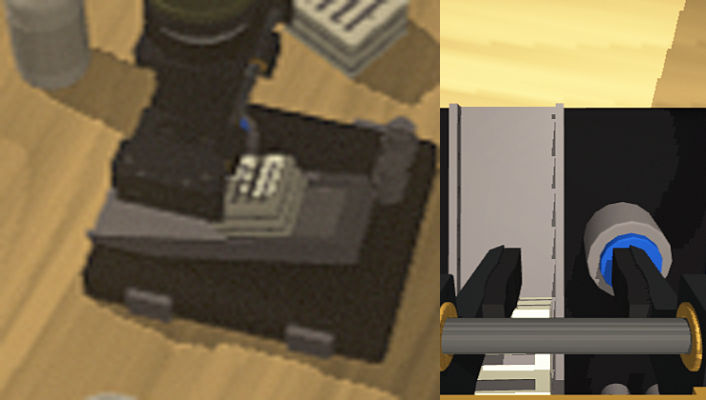

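Run:
```python
from h import *
a=snap("side"); P=cloud(a)
for m in finder.masks_of(a,"cartridge"): print(round(m["p"],2),m["extent"],np.nanmedian(P[m["pixels"]],0).round(3))
st=monitor.get_state(); print(st["clock"],st["tool_pos"].round(4),st["contact_force"].round(1))
print(workorder.finish_job())
```

```text
0.8 [259.5, 210.1, 291.5, 240.3] [0.537 0.051 0.038]
0.77 [302.7, 293.9, 335.0, 332.2] [0.324 0.275 0.039]
0.63 [244.8, 259.6, 266.4, 280.8] [0.509 0.261 0.097]
9.65 [0.555  0.2316 0.1312] [-4.2 -1.  21.1]
the job is handed in; nothing more can be done
None
```

The job is done and handed in at 9.65 s: the pump is switched off, the button is held down, and the cartridge rests against the finger in the chute.

- **Switch:** I pushed the toggle over with the closed fingertips until the force rose to about 17 N with almost no further movement. Afterwards the knob sat about 22 mm past the hinge, which matches the full 0.5 rad lean. The knob's measured travel was 39 mm, against about 43 mm expected. Its starting position looked less tilted than described, so I put the difference down to the start, not the end.
- **Button:** One finger presses it with about 20 N, more than the spring's 7 to 9 N. The fingertips are at about 67 mm, where the button's stop should be. The moment reading confirms the force comes from the button side.
- **Cartridge:** The pictures show it against the uphill side of the finger. Its visible centre moved about 22–25 mm, against about 30 mm expected; the finger hides its front edge. It stayed put between the last two looks, to within about 2 mm.
- **Everything else:** The arm touched only the toggle and button, plus the cartridge resting on the finger. The two other blocks had not moved in the last picture; I did not re-measure the other items.

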